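# Rack the colour reference tiles from pale to dark

## Robot

A 6-joint arm with a two-finger parallel gripper is mounted at the origin on a cart in front of the work surface, level with it; the furniture and walls round the work are solid. World frame = base frame: x ahead of the robot, y to its left, z up, the work surface at z = 0. Lengths are in mm, angles in degrees, forces in N, time in s.
With the tool pointing down it reaches from about 300 to 850 mm from the base axis. Payload 4.2 kg.
Tool frame: the origin (TCP) lies on the centre line of the jaws, within the pads' length; the fingertips stand 14 mm ahead of it and the grasp point (between the pads) lies 5 mm behind it; z points along the fingers, y is the line along which they close (so a half turn about z gives the same grasp; the last joint's range is limited). The gripper opens to 91 mm and grips with 3 to 60 N. Pads are 32 mm wide; open, the fingers measure 118 mm over their backs; the gripper's body (76 mm by 178 mm) begins 60 mm behind the grasp point.
Start: joints at [-76.547, 18.312, 89.639, -0, 72.044, -1.146], TCP at [144.932, -556.45, 227.976] pointing down, gripper open.
Joint ranges: [-177.97, 177.97], [-48.28, 115.42], [12.27, 149.76], [-77.06, 257.06], [2.81, 150.46], [-146.56, 146.56]. Speed limits (degrees/s): [147.25, 147.25, 180, 180, 180, 180].

## Interface

Orientations are given as [roll, pitch, yaw] about the fixed x, y, z axes, in that order (R = Rz(yaw) Ry(pitch) Rx(roll)).
In Python, from workcell import env gives the robot as it stands.
- The arm moves only by the tool arm_command, never from a script. Its argument "motion" is a list of rows, each an object with "offset": the shift along the tool's x, y, z in m, a list of three; "spin": the turn about the tool's z in rad. In form: [{"offset": [tx, ty, tz], "spin": spin}, ...]. A call has 1 to 5 rows; each row shifts and turns the commanded pose from where the row before left it, along the tool's axes as they then stand; what a row does not reach is not made up. A row lasts 1/8 s, in which the tool goes at most 62.5 mm and 10.7 degrees, less where a joint would pass 70% of its speed; a pose out of reach is approached as far as the arm can. A call with a gripper value outside its range is refused whole. "jaw" is the finger opening in m, from 0 to 0.0912, set as the call begins (left out, the last holds). The fingers move at their own pace and stop on an object; "newtons" is the grip in N (left out, the last holds). Time passes only in rows, so rows that do not move let the fingers close. It gives the time, the measured TCP pose, the force, the opening and the grip force at its end, in the units of the state.
- env.state(): the state, without advancing time (a new reading comes with each control period).
- env.grab_frame(name): name is "scene" or "side" or "wrist"; returns (picture, depth): 384x512x3 uint8, blue, green, red; 384x512 float32, mm along the optical axis (not along the pixel's ray), 0 where there is no reading.
- env.camera_model(name): a dict with "fx", "fy", "cx", "cy" (pixels), "k1" (the pictures are not rectified: a ray, as slopes to the right and down, at radius r is drawn at 1 + k1 r^2 times it, then the intrinsics apply), "eye" and "rotation" of the camera in the world; the wrist camera has in their place "hand_eye" (4x4, takes a point from camera to tool coordinates, whose origin is the TCP and whose axes are the flange's). Camera axes: x right, y down, z forward; pixel columns grow to the right and rows downward; lengths in mm; the calibration is good to about 2 mm. A picture is of the moment at which its call begins: read the wrist's pose just before it. camera_model takes no time and is no camera call.
- env.job_done(): hands the job in; it is judged then, once.
Trained networks look in the newest picture that a camera, given by its name, has taken for a name from the list of things; names that differ only in an ending like _2 or _b are one class to them, and where a whole thing is asked for, a point or a joint stands for the part that bears it (a point fixed in the world has none). Each returns a list of dicts, best first, with "score" (0 to 1); they miss things now and then, are a little off and sometimes report something else, mostly with a low value. They report only what shows in the picture. A call takes as long as a camera call.
- env.boxes_of(camera, target): "bbox" ([left, top, right, bottom] in pixels, round what is visible of it).
- env.pinpoint(camera, target): "location" ([column, row] in pixels: a listed point, or the origin of a listed thing).
The state is a dict: "time_s": time; "qpos": joint angles; "qvel": joint speeds; "effort": joint torques, N m; "ee_pos": TCP position; "ee_rot": TCP orientation; "force": force on the tool from outside, world axes, zero at the start; "torque": the same for the moment, N m; "gripper_width": finger opening in mm; "gripper_force": force on a finger pad.
Only numpy, scipy, OpenCV 4.12 (cv2) and the standard library are available. Lean on these libraries where they do the work, as an engineer would, in place of code of your own. Each camera call takes 0.05 s, during which the arm holds its last target. There are 200 camera calls.

## Task

Put the four colour reference tiles (from almost white through blue to nearly black) away in their rack: stand them upright side by side in one row, in order of shade, the palest next to the fixed white end wall and the darkest next to the sliding black stop. Then push the stop up by its orange post until the row is snug between wall and stop, and let go. Leave the vial, the stapler and the bottle where they are.

Things in the scene. Friction and masses are not known exactly. Their poses are not given: they have to be found in the camera images.
- rack: storage rack fixed on the desk (aluminium plinth 76 mm wide in x, 240 mm long in y; origin at the centre of its underside). Its own y axis runs along the row, towards the fixed white end wall (60 mm wide, 64 mm high) whose inner face is at y = +110 mm. The floor on which the tiles stand is 8 mm above the origin; a low lip along each long side (inner faces at x = +-30 mm) rises to 14 mm. The black sliding stop runs on the same floor from the other end.
- stop (a joint): travel of the sliding end stop along the rack's +y, in m: 0 = fully back, 0.10 = end of travel. Its pusher face (black plate 56 mm wide, up to 59 mm above the desk) is at y = -55 mm + travel in the rack's frame, so it meets four tiles packed tight against the wall at a travel of 0.069. It slides stiffly (about 2 N, plus the friction of the tiles, under 10 N in all) and stays where it is left.
- stop_grip (a point): point inside the orange grip post of the sliding stop, 64 mm above the desk and 24 mm behind the pusher face. The post is 24 mm wide (rack x), 14 mm thick (rack y), and rises to 76 mm above the desk, 12 mm above this point; its axes are those of the rack.
- tile_palest: ceramic colour reference tile of a blue shade series, the palest, almost white: upright block 44 mm wide (its x) x 24 mm thick (its y) x 56 mm high with a thin metal shoe, 0.13 kg; origin at the centre of its underside. The four tiles differ in shade alone; front and back are alike.
- tile_light: ceramic colour reference tile of a blue shade series, light sky blue: upright block 44 mm wide (its x) x 24 mm thick (its y) x 56 mm high with a thin metal shoe, 0.13 kg; origin at the centre of its underside. The four tiles differ in shade alone; front and back are alike.
- tile_mid: ceramic colour reference tile of a blue shade series, strong mid blue: upright block 44 mm wide (its x) x 24 mm thick (its y) x 56 mm high with a thin metal shoe, 0.13 kg; origin at the centre of its underside. The four tiles differ in shade alone; front and back are alike.
- tile_darkest: ceramic colour reference tile of a blue shade series, the darkest, nearly black navy: upright block 44 mm wide (its x) x 24 mm thick (its y) x 56 mm high with a thin metal shoe, 0.13 kg; origin at the centre of its underside. The four tiles differ in shade alone; front and back are alike.
- vial_red: bystander: glass vial with a red cap, 28 mm across, 58 mm high, origin at the centre of its underside
- stapler: bystander: small blue and black stapler, 30 x 120 x 30 mm (long along its y), origin at the centre of its underside
- bottle_red: bystander: small white bottle with a red cap, 48 mm across, 124 mm high, origin at the centre of its underside

How it is judged (in metres and radians):
At the end, for the whole second after the job is handed in: Palest, light, mid, darkest from the white wall: each upright (0.08 rad), at rest on the rack floor, within 12 mm of the centre line, square within 0.15 rad and within 10 mm of its place in the tight row; the stop at 62 to 75 mm of travel (under 7 mm of free play left) (value of joint stop between 0.062 and 0.075 m and y of tile_palest in the frame of rack between 0.088 and 0.108 m and x of tile_palest in the frame of rack between -0.012 and 0.012 m and z of tile_palest in the frame of rack between 0.004 and 0.012 m and angle between each of tile_palest, tile_light, tile_mid, tile_darkest's own z axis and vertical below 0.08 rad and angle between the y axis of each of tile_palest, tile_light, tile_mid, tile_darkest and the y axis of rack, either way round below 0.15 rad and linear speed of each of tile_palest, tile_light, tile_mid, tile_darkest below 0.01 m/s and y of tile_light in the frame of rack between 0.064 and 0.084 m and x of tile_light in the frame of rack between -0.012 and 0.012 m and z of tile_light in the frame of rack between 0.004 and 0.012 m and y of tile_mid in the frame of rack between 0.04 and 0.06 m and x of tile_mid in the frame of rack between -0.012 and 0.012 m and z of tile_mid in the frame of rack between 0.004 and 0.012 m and y of tile_darkest in the frame of rack between 0.016 and 0.036 m and x of tile_darkest in the frame of rack between -0.012 and 0.012 m and z of tile_darkest in the frame of rack between 0.004 and 0.012 m); the robot touches nothing.
It fails at once if the red-capped vial is pushed or knocked over (moved more than 25 mm) (distance of vial_red from where it was at the start of the episode above 0.025 m).
It fails at once if the stapler is pushed or knocked over (moved more than 25 mm) (distance of stapler from where it was at the start of the episode above 0.025 m).
It fails at once if the red-capped bottle is pushed or knocked over (moved more than 25 mm) (distance of bottle_red from where it was at the start of the episode above 0.025 m).
It also fails if it takes over 120 s, if anything falls off the work surface, if the arm or the gripper's body presses on something with over 40 N, if the wrist force passes 120 N, or if a joint passes its speed limit or range.

## Working session

There is one attempt and no reset: what is moved stays moved. The work goes in short steps, Python scripts to look and compute and a tool call to move; the robot and the scene stay as the last step left them, time stands still between calls to the robot, and variables do not carry over. Pictures are saved under pics/ and viewed, at most 14 in all, crops included, and the job is handed in when it is done.

Besides the shell and the picture viewer there is one more tool, called by a JSON object that holds its "name" and its "arguments", one argument or row to a line. arm_command: Moves the arm, as the interface text tells. Its arguments: {"type":"object","properties":{"motion":{"type":"array"},"jaw":{"type":"number"},"newtons":{"type":"number"}},"required":["motion"]}

```bash
ls; mkdir -p pics
python3 - <<'E'
from workcell import env
import cv2,numpy as np
s=env.state();print(s)
for n in ("scene","side","wrist"):
    im,d=env.grab_frame(n);cv2.imwrite(f"pics/{n}0.png",im);np.save(f"pics/{n}0.npy",d)
    print(n,env.camera_model(n))
a=cv2.imread("pics/scene0.png");b=cv2.imread("pics/side0.png")
E
```

```text
pics
{'time_s': 0.0, 'qpos': array([-7.65458808e+01,  1.83528260e+01,  8.97096482e+01, -4.85790402e-04,
        7.20448051e+01, -1.14412653e+00]), 'qvel': array([-0.0539682 ,  0.11097606, -0.09380134, -0.08542562,  0.02519157,
        0.00045359]), 'effort': array([ 8.94333189e-04, -4.12457550e+01, -2.31969345e+01,  7.27400417e-02,
        4.59403172e-02, -1.69880482e-04]), 'ee_pos': array([ 144.8192898 , -555.93505055,  227.08643413]), 'ee_rot': array([-1.79892733e+02, -1.68033561e-03,  1.45983944e+01]), 'force': array([-0.55245483,  0.20864112,  0.13957176]), 'torque': array([ 0.04753868, -0.03437076, -0.04712676]), 'gripper_force': 0.0, 'gripper_width': 91.28069792362501}
scene {'fx': 488.5568050811582, 'fy': 488.5568050811582, 'cx': 258.3538618484233, 'cy': 198.92659859447045, 'k1': -0.038838833780433034, 'eye': array([132.07593597, 890.22754257, 537.14222958]), 'rotation': array([-115.38958342,   -1.4075739 , -151.10197703])}
side {'fx': 354.5153653219359, 'fy': 354.5153653219359, 'cx': 253.59494553480187, 'cy': 192.1065497768436, 'k1': -0.08610009518850871, 'eye': array([567.36500934, 757.75702492, 646.15244593]), 'rotation': array([-128.60118017,    0.27389443, -178.20643457])}
wrist {'fx': 305.126298963058, 'fy': 305.126298963058, 'cx': 254.93336853261684, 'cy': 191.81413181498232, 'k1': -0.0504182172339048, 'hand_eye': array([[-4.86097700e-04, -9.62689463e-01, -2.70608133e-01,
         7.64528349e+01],
       [ 9.99999395e-01, -7.34981248e-04,  8.18383745e-04,
        -9.62194036e-02],
       [-9.86741311e-04, -2.70607571e-01,  9.62689238e-01,
        -1.57716899e+02],
       [ 0.00000000e+00,  0.00000000e+00,  0.00000000e+00,
         1.00000000e+00]])}
```

View pics/scene0.png

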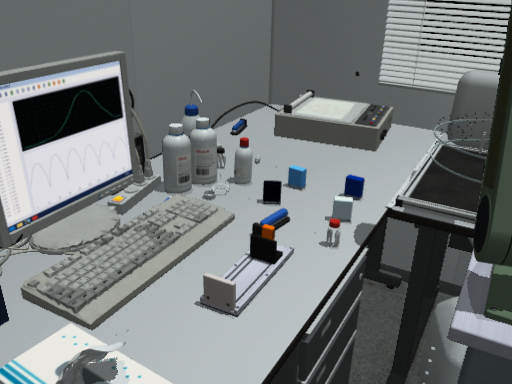

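View pics/side0.png

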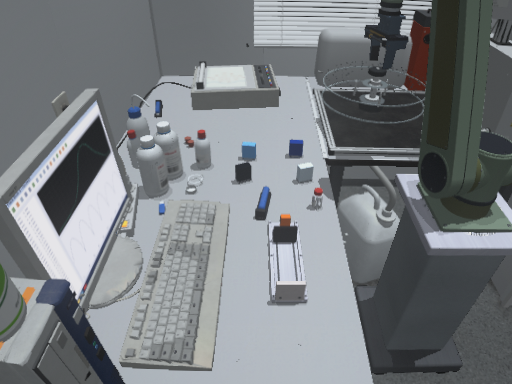

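```bash
cat > h.py <<'E'
from workcell import env
import cv2,numpy as np
from scipy.spatial.transform import Rotation as R
def rot(r): return R.from_euler('xyz',r,degrees=True).as_matrix()
def campose(n,st=None):
    m=env.camera_model(n)
    if n=='wrist':
        st=st or env.state(); H=np.array(m['hand_eye']); T=np.eye(4);T[:3,:3]=rot(st['ee_rot']);T[:3,3]=st['ee_pos'];W=T@H
        return m,W[:3,:3],W[:3,3]
    return m,rot(m['rotation']),np.array(m['eye'])
def ray(m,Rc,px):
    K=np.array([[m['fx'],0,m['cx']],[0,m['fy'],m['cy']],[0,0,1]])
    u=cv2.undistortPoints(np.array(px,float).reshape(-1,1,2),K,np.array([m['k1'],0,0,0.])).reshape(-1,2)
    return np.c_[u,np.ones(len(u))]@Rc.T
def cloud(n,d,st=None):
    m,Rc,e=campose(n,st); h,w=d.shape
    g=np.stack(np.meshgrid(np.arange(w),np.arange(h)),-1).reshape(-1,2)
    P=ray(m,Rc,g)*d.reshape(-1,1)+e
    P[d.reshape(-1)<=0]=np.nan
    return P.reshape(h,w,3)
def on_z(n,px,z,st=None):
    m,Rc,e=campose(n,st); r=ray(m,Rc,px); return e+r*((z-e[2])/r[:,2])[:,None]
E
python3 - <<'E'
from h import *
for n in('scene','side'):
    C=cloud(n,np.load(f'pics/{n}0.npy'))
    for t in 'rack stop_grip tile_palest tile_light tile_mid tile_darkest vial_red stapler bottle_red'.split():
        b=env.boxes_of(n,t)[:2];p=env.pinpoint(n,t)[:2]
        print(n,t,[(np.round(x['bbox']).astype(int).tolist(),round(x['score'],2)) for x in b],[(np.round(x['location']).tolist(),round(x['score'],2),np.round(on_z(n,x['location'],{'stop_grip':64,'rack':0}.get(t,0))[0]).tolist()) for x in p])
E
```

```text
scene rack [([197, 224, 294, 314], 0.56)] [([248.0, 275.0], 0.71, [519.0, 203.0, 0.0])]
scene stop_grip [([250, 226, 283, 265], 0.84)] [([268.0, 233.0], 0.67, [513.0, 138.0, 64.0])]
scene tile_palest [([335, 197, 354, 222], 0.85)] [([341.0, 218.0], 0.65, [447.0, -118.0, 0.0])]
scene tile_light [([331, 198, 353, 223], 0.66), ([290, 164, 306, 192], 0.58)] [([298.0, 186.0], 0.72, [615.0, -240.0, 0.0]), ([342.0, 217.0], 0.64, [449.0, -126.0, 0.0])]
scene tile_mid [([344, 174, 364, 199], 0.67)] [([352.0, 197.0], 0.78, [463.0, -246.0, 0.0])]
scene tile_darkest [([262, 179, 284, 204], 0.71)] [([271.0, 205.0], 0.77, [624.0, -95.0, 0.0]), ([267.0, 234.0], 0.7, [563.0, 41.0, 0.0])]
scene vial_red [([329, 218, 339, 245], 0.81)] [([332.0, 245.0], 0.52, [420.0, 12.0, 0.0])]
scene stapler [([329, 217, 339, 246], 0.7), ([251, 212, 289, 236], 0.64)] [([269.0, 226.0], 0.88, [576.0, 8.0, 0.0]), ([297.0, 188.0], 0.21, [612.0, -225.0, 0.0])]
scene bottle_red [([233, 135, 252, 183], 0.6)] [([238.0, 179.0], 0.75, [779.0, -191.0, 0.0])]
side rack [([272, 214, 308, 302], 0.82)] [([284.0, 260.0], 0.6, [516.0
[... 300 characters left out ...]
253, 188, 270, 222], 0.49)] [([249.0, 161.0], 0.57, [616.0, -216.0, 0.0])]
side tile_mid [([292, 139, 304, 157], 0.76)] [([298.0, 155.0], 0.55, [452.0, -254.0, 0.0])]
side tile_darkest [([235, 164, 250, 182], 0.55)] [([243.0, 183.0], 0.72, [630.0, -95.0, 0.0])]
side vial_red [([254, 189, 271, 222], 0.65), ([312, 186, 322, 206], 0.45)] [([316.0, 203.0], 0.52, [418.0, -8.0, 0.0]), ([204.0, 170.0], 0.23, [758.0, -162.0, 0.0])]
side stapler [([253, 189, 273, 224], 0.88)] [([263.0, 208.0], 0.67, [566.0, 18.0, 0.0]), ([249.0, 159.0], 0.31, [615.0, -226.0, 0.0])]
side bottle_red [([194, 134, 210, 169], 0.84)] [([317.0, 203.0], 0.74, [416.0, -7.0, 0.0]), ([205.0, 169.0], 0.57, [755.0, -166.0, 0.0])]
```

The pictures show the palest tile at scene (343,208), mid (354,187), light (297,177) and darkest (271,191). The rack is at about (248,275), with its white wall at the near end, towards +y. Next I fit the tile tops and the rack from depth.

```bash
cat >> h.py <<'E'
def top_rect(C,xy,rad=45,zlo=46,zhi=62):
    P=C.reshape(-1,3);P=P[np.isfinite(P[:,0])]
    s=P[(np.hypot(*(P[:,:2]-xy).T)<rad)&(P[:,2]>zlo)&(P[:,2]<zhi)]
    if len(s)<15: return len(s)
    zt=np.percentile(s[:,2],80); s=s[abs(s[:,2]-zt)<4]
    r=cv2.minAreaRect(s[:,:2].astype(np.float32))
    w,h=r[1];a=r[2] if w>=h else r[2]+90   # long side direction (tile x)
    return dict(n=len(s),c=np.round(r[0],1).tolist(),mean=np.round(s[:,:2].mean(0),1).tolist(),size=np.round(sorted(r[1]),1).tolist(),ang=round((a+90)%180-90,1),z=round(float(zt),1))
E
python3 - <<'E'
from h import *
for n in('scene','side'):
    C=cloud(n,np.load(f'pics/{n}0.npy'))
    for t,xy in dict(palest=(451,-114),light=(616,-228),mid=(458,-250),dark=(627,-95),).items(): print(n,t,top_rect(C,np.array(xy)))
    print('grip',top_rect(C,np.array((514,136)),20,68,82)); print('vial',top_rect(C,np.array((418,3)),30,40,65)); print('stapler',top_rect(C,np.array((570,13)),70,22,40)); print('bottle',top_rect(C,np.array((766,-178)),40,100,130)); 
    print('wall',top_rect(C,np.array((518,315)),60,56,70))
E
```

```text
scene palest {'n': 101, 'c': [445.5, -111.0], 'mean': [444.9, -109.0], 'size': [28.2, 43.6], 'ang': 26.6, 'z': 56.9}
scene light {'n': 71, 'c': [617.3, -231.6], 'mean': [616.1, -227.9], 'size': [29.2, 43.6], 'ang': -2.8, 'z': 57.1}
scene mid {'n': 80, 'c': [463.2, -250.1], 'mean': [462.4, -247.2], 'size': [27.5, 41.5], 'ang': -5.7, 'z': 57.1}
scene dark {'n': 85, 'c': [629.3, -106.9], 'mean': [629.0, -104.8], 'size': [27.5, 43.9], 'ang': 21.7, 'z': 57.4}
grip {'n': 51, 'c': [514.4, 134.3], 'mean': [514.2, 134.8], 'size': [13.0, 23.3], 'ang': -1.0, 'z': 77.0}
vial {'n': 57, 'c': [420.6, 9.6], 'mean': [420.6, 11.4], 'size': [20.1, 21.7], 'ang': 86.6, 'z': 59.4}
stapler {'n': 186, 'c': [571.3, 14.3], 'mean': [567.9, 18.6], 'size': [26.8, 111.5], 'ang': 84.4, 'z': 31.7}
bottle {'n': 32, 'c': [757.6, -186.8], 'mean': [757.2, -185.4], 'size': [19.7, 20.3], 'ang': -0.3, 'z': 124.0}
wall {'n': 166, 'c': [509.7, 318.6], 'mean': [508.6, 319.8], 'size': [13.3, 61.6], 'ang': -0.1, 'z': 64.7}
side palest {'n': 73, 'c': [444.7, -111.3], 'mean': [445.4, -109.4], 'size': [25.0, 42.4], 'ang': 16.9, '
[... 180 characters left out ...]
 -247.9], 'size': [23.9, 41.5], 'ang': 3.0, 'z': 56.3}
side dark {'n': 77, 'c': [630.1, -106.9], 'mean': [630.1, -105.5], 'size': [26.1, 43.4], 'ang': 19.5, 'z': 56.1}
grip {'n': 40, 'c': [514.8, 133.9], 'mean': [515.3, 134.1], 'size': [11.4, 23.8], 'ang': 5.7, 'z': 76.0}
vial {'n': 44, 'c': [420.8, 8.5], 'mean': [420.5, 10.1], 'size': [20.4, 21.1], 'ang': -1.5, 'z': 58.2}
stapler {'n': 159, 'c': [571.1, 13.3], 'mean': [568.6, 18.9], 'size': [26.7, 106.9], 'ang': 85.3, 'z': 30.6}
bottle {'n': 34, 'c': [760.5, -186.2], 'mean': [760.2, -185.1], 'size': [19.3, 21.7], 'ang': 4.1, 'z': 123.4}
wall {'n': 142, 'c': [509.8, 317.6], 'mean': [509.8, 318.2], 'size': [10.8, 58.7], 'ang': 1.1, 'z': 64.8}
```

{"name": "arm_command", "arguments": {
  "motion": [
    {"offset": [0,0,-0.03],"spin": -0.18},
    {"offset": [0,0,-0.03],"spin": -0.18},
    {"offset": [0,0,-0.02],"spin": -0.18},
    {"offset": [0,0,-0.02],"spin": -0.18},
    {"offset": [0,0,0],"spin": -0.18}
  ],
  "jaw": 0.0912,
  "newtons": 20
}}

```text
time_s: 2.58
ee_pos: [145.1, -557.2, 329.9]
ee_rot: [179.9, 0.2, 66.5]
force: [0.8, -1.5, -0.1]
gripper_width: 91.0
gripper_force: 0.0
```

{"name": "arm_command", "arguments": {
  "motion": [
    {"offset": [0,0,0],"spin": -0.18},
    {"offset": [0,0,0],"spin": -0.18},
    {"offset": [0,0,0],"spin": -0.07},
    {"offset": [0,0,0],"spin": 0}
  ]
}}

```text
time_s: 3.08
ee_pos: [144.9, -556.4, 328.0]
ee_rot: [180.0, 0.0, 90.8]
force: [-0.7, 0.4, -0.4]
gripper_width: 91.1
gripper_force: 0.0
```

{"name": "arm_command", "arguments": {
  "motion": [
    {"offset": [0.042,0.032,0],"spin": 0},
    {"offset": [0.042,0.032,0],"spin": 0},
    {"offset": [0.042,0.032,0],"spin": 0},
    {"offset": [0.042,0.032,0],"spin": 0},
    {"offset": [0.042,0.032,0],"spin": 0}
  ]
}}

```text
time_s: 3.7
ee_pos: [302.8, -342.8, 328.1]
ee_rot: [180.0, 0.0, 90.7]
force: [0.2, -0.1, -0.4]
gripper_width: 91.2
gripper_force: 0.0
```

{"name": "arm_command", "arguments": {
  "motion": [
    {"offset": [0.042,0.032,0],"spin": 0},
    {"offset": [0.042,0.032,0],"spin": 0},
    {"offset": [0.042,0.032,0],"spin": 0},
    {"offset": [0.042,0.032,0],"spin": 0},
    {"offset": [0.042,0.032,0],"spin": 0}
  ]
}}

```text
time_s: 4.32
ee_pos: [459.9, -130.5, 328.2]
ee_rot: [180.0, 0.0, 90.7]
force: [0.5, -0.3, 0.4]
gripper_width: 91.7
gripper_force: 0.0
```

{"name": "arm_command", "arguments": {
  "motion": [
    {"offset": [0.042,0.032,0],"spin": 0},
    {"offset": [0.042,0.032,0],"spin": 0},
    {"offset": [0,0,0],"spin": 0},
    {"offset": [0,0,0],"spin": 0}
  ]
}}

```text
time_s: 4.82
ee_pos: [521.5, -47.4, 327.8]
ee_rot: [-180.0, 0.0, 90.8]
force: [0.2, -0.3, -1.0]
gripper_width: 91.3
gripper_force: 0.0
```

```bash
cat > look.py <<'E'
from h import *
import sys
s=env.state();im,d=env.grab_frame('wrist');k=sys.argv[1]
cv2.imwrite(f'pics/w{k}.png',im);C=cloud('wrist',d,s);np.save(f'pics/w{k}.npy',C)
print(np.round(s['ee_pos'],1),np.round(s['ee_rot'],1))
T=dict(palest=(445,-111),light=(617,-231),mid=(463,-249),dark=(630,-107))
for t,xy in T.items(): print(t,top_rect(C,np.array(xy)))
print('grip',top_rect(C,np.array((514,136)),20,68,82)); print('wall',top_rect(C,np.array((510,318)),60,56,70));print('vial',top_rect(C,np.array((420,9)),30,40,65))
E
python3 look.py 1
```

```text
[521.5 -47.4 327.8] [-180.     0.    90.8]
palest {'n': 435, 'c': [445.6, -112.5], 'mean': [446.2, -111.9], 'size': [24.3, 42.6], 'ang': 22.8, 'z': 57.4}
light 0
mid {'n': 113, 'c': [464.3, -259.8], 'mean': [465.9, -258.8], 'size': [9.8, 42.4], 'ang': 1.3, 'z': 57.9}
dark {'n': 457, 'c': [629.5, -107.7], 'mean': [629.3, -107.4], 'size': [23.5, 43.9], 'ang': 25.3, 'z': 57.4}
grip {'n': 224, 'c': [515.4, 130.5], 'mean': [515.3, 130.7], 'size': [13.5, 22.1], 'ang': 0.8, 'z': 77.1}
wall 0
vial {'n': 224, 'c': [421.8, 8.0], 'mean': [421.9, 7.8], 'size': [21.6, 22.3], 'ang': 1.2, 'z': 60.1}
```

View pics/w1.png

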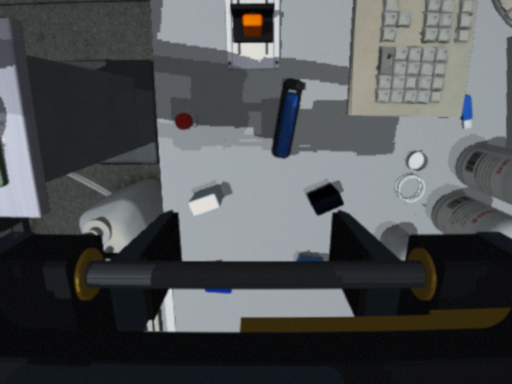

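{"name": "arm_command", "arguments": {
  "motion": [
    {"offset": [0.05,0,0],"spin": 0},
    {"offset": [0.05,0,0],"spin": 0},
    {"offset": [0.05,0,0],"spin": 0},
    {"offset": [0.05,0,0],"spin": 0},
    {"offset": [0,0,0],"spin": 0}
  ]
}}

```text
time_s: 5.5
ee_pos: [518.6, 154.0, 328.1]
ee_rot: [180.0, -0.0, 90.9]
force: [0.7, -0.3, 0.1]
gripper_width: 91.5
gripper_force: 0.0
```

```bash
python3 look.py 2
```

```text
[518.6 154.  328.1] [180.   -0.   90.9]
palest {'n': 339, 'c': [446.1, -112.1], 'mean': [446.2, -111.1], 'size': [25.0, 44.1], 'ang': 21.6, 'z': 57.5}
light 0
mid 0
dark {'n': 145, 'c': [629.2, -98.5], 'mean': [633.9, -99.0], 'size': [15.1, 45.3], 'ang': 2.7, 'z': 57.3}
grip {'n': 164, 'c': [515.0, 132.5], 'mean': [514.9, 132.8], 'size': [12.9, 22.1], 'ang': 0.8, 'z': 77.3}
wall {'n': 363, 'c': [509.9, 316.6], 'mean': [510.2, 316.6], 'size': [8.7, 58.7], 'ang': 0.8, 'z': 65.3}
vial {'n': 163, 'c': [421.7, 9.0], 'mean': [421.9, 9.4], 'size': [21.8, 22.1], 'ang': 85.6, 'z': 60.1}
```

In w1 the palest tile is at (206,203), the darkest at (325,198) and the vial cap at (184,121). The fingers hide the mid and light tiles. Next I fit the rack itself.

Run:
```python
from h import *
C=np.load('pics/w2.npy');P=C.reshape(-1,3);P=P[np.isfinite(P[:,0])]
b=(abs(P[:,0]-512)<60)&(abs(P[:,1]-203)<150)
for lo,hi in((4,12),(11,19),(60,70)):
    s=P[b&(P[:,2]>lo)&(P[:,2]<hi)];print(lo,hi,len(s),np.round(cv2.minAreaRect(s[:,:2].astype(np.float32)),1) if 0 else cv2.minAreaRect(s[:,:2].astype(np.float32)))
# plinth sides: z>4, per-y slice extents
for y in range(100,320,20):
    s=P[b&(P[:,2]>5)&(P[:,2]<19)&(abs(P[:,1]-y)<6)]
    if len(s):
        x=s[:,0];l=s[s[:,2]>13]
        print(y,np.round(np.percentile(x,[1,99]),1),x.min().round(1),x.max().round(1),'lips',np.round([l[l[:,0]<512][:,0].mean(),l[l[:,0]>512][:,0].mean()],1) if len(l)>2 else '', 'floor z',np.median(s[abs(s[:,0]-512)<24][:,2]).round(1) if (abs(s[:,0]-512)<24).any() else '')
w=P[b&(P[:,2]>60)&(P[:,2]<70)&(P[:,1]>290)];print('wall y',np.percentile(w[:,1],[2,98]),'x',np.percentile(w[:,0],[1,99]))
f=P[b&(P[:,2]>20)&(P[:,2]<55)&(P[:,1]>290)];print('wall inner face',len(f),np.median(f[:,1]))
k=P[b&(P[:,2]>55)&(P[:,2]<64)&(P[:,1]<250)];print('pusher top',len(k),np.percentile(k[:,1],[2,50,98]),np.percentile(k[:,0],[1,50,99]))
```

```text
4 12 5016 ((515.0137329101562, 181.75184631347656), (82.98677062988281, 267.0136413574219), 7.487131118774414)
11 19 1904 ((514.0488891601562, 190.00509643554688), (90.74515533447266, 267.6473693847656), 5.109997749328613)
60 70 474 ((513.9560546875, 224.60057067871094), (58.677093505859375, 193.9656982421875), 2.489449977874756)
100 [478.  553.3] 477.9 553.5 lips [481.2 549.8] floor z 9.0
120 [478.1 552.8] 478.0 552.9 lips [484.9 545.6] floor z 17.5
140 [476.7 552.1] 476.6 552.2 lips [485.1 544.9] floor z 18.6
160 [476.9 551.3] 476.8 551.6 lips [485.2 546. ] floor z 9.0
180 [475.5 550.7] 475.3 550.8 lips [479.5 547.6] floor z 8.9
200 [477.2 550. ] 477.1 550.2 lips [479.4 547. ] floor z 8.9
220 [475.8 549.3] 475.6 549.5 lips [479.9 546.3] floor z 9.1
240 [475.9 548.6] 475.8 548.9 lips [479.1 545.7] floor z 9.1
260 [474.6 548. ] 474.4 548.2 lips [478.6 545.2] floor z 8.9
280 [474.7 548.8] 474.6 549.1 lips [478.2 545. ] floor z 8.8
300 [473.5 548.3] 473.2 548.5 lips [477.2 544.6] floor z 9.0
wall y [312.26564737 320.90318407] x [481.87603621 539.1180117 ]
wall inner face 218 312.3331697402361
pusher top 245 [138.92714875 152.72038799 156.69227174] [486.8799745  514.77296715 541.36391613]
```

View pics/w2.png

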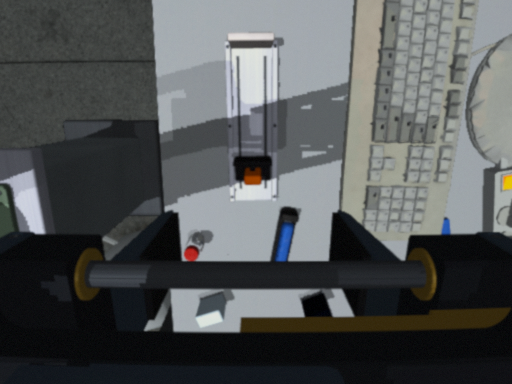

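w2 shows the rack down the centre with the wall at (252,40), the post at (253,176), the vial at (192,250) and the stapler at (286,235). The rack origin is about (513.4, 202) at yaw 1.2°, and the stop has about 10 mm of travel already. I go for the palest tile first.

{"name": "arm_command", "arguments": {
  "motion": [
    {"offset": [-0.053,-0.0154,0.02],"spin": 0},
    {"offset": [-0.053,-0.0154,0.02],"spin": 0},
    {"offset": [-0.053,-0.0154,0.02],"spin": 0},
    {"offset": [-0.053,-0.0154,0.02],"spin": 0},
    {"offset": [-0.053,-0.0154,0.02],"spin": 0}
  ]
}}

```text
time_s: 6.18
ee_pos: [444.0, -116.7, 227.9]
ee_rot: [179.9, 0.1, 90.6]
force: [0.9, -0.1, -0.5]
gripper_width: 91.1
gripper_force: 0.0
```

{"name": "arm_command", "arguments": {
  "motion": [
    {"offset": [0,0,0.05],"spin": -0.18},
    {"offset": [0,0,0.04],"spin": -0.18},
    {"offset": [0,0,0.02],"spin": 0},
    {"offset": [0,0,0],"spin": 0}
  ]
}}

```text
time_s: 6.68
ee_pos: [443.8, -114.6, 117.1]
ee_rot: [-179.8, -0.1, 111.3]
force: [0.3, 0.2, -0.1]
gripper_width: 91.6
gripper_force: 0.0
```

```bash
cat > go.py <<'E'
from h import *
import sys
x,y,z,yaw=map(float,sys.argv[1:5]);s=env.state();d=rot(s['ee_rot']).T@(np.array([x,y,z])-s['ee_pos'])
print('tool offset mm',np.round(d,1),'spin',round(float(np.radians(s['ee_rot'][2]-yaw)),3),'at',np.round(s['ee_pos'],1),np.round(s['ee_rot'],1))
E
python3 look.py 3|head -2; python3 go.py 446 -112 30 112
```

```text
[ 443.8 -114.6  117.1] [-1.798e+02 -1.000e-01  1.113e+02]
palest {'n': 1706, 'c': [444.8, -112.6], 'mean': [444.6, -112.1], 'size': [24.1, 44.0], 'ang': 22.1, 'z': 57.4}
tool offset mm [ 2.   1.9 88.2] spin -0.012 at [ 445.  -114.6  118.2] [-180.     0.   111.3]
```

{"name": "arm_command", "arguments": {
  "motion": [
    {"offset": [0.002,0.001,0.03],"spin": -0.012},
    {"offset": [0,0,0.03],"spin": 0},
    {"offset": [0,0,0.028],"spin": 0},
    {"offset": [0,0,0],"spin": 0}
  ]
}}

```text
time_s: 7.22
ee_pos: [445.4, -111.4, 29.9]
ee_rot: [-179.9, -0.0, 112.1]
force: [0.3, 0.6, 0.6]
gripper_width: 90.9
gripper_force: 0.0
```

{"name": "arm_command", "arguments": {
  "motion": [
    {"offset": [0,0,0],"spin": 0},
    {"offset": [0,0,0],"spin": 0},
    {"offset": [0,0,0],"spin": 0},
    {"offset": [0,0,0],"spin": 0},
    {"offset": [0,0,0],"spin": 0}
  ],
  "jaw": 0.03,
  "newtons": 20
}}

```text
time_s: 7.85
ee_pos: [445.9, -111.0, 30.1]
ee_rot: [-180.0, 0.0, 112.1]
force: [-0.7, 0.6, 0.6]
gripper_width: 44.3
gripper_force: 8.6
```

{"name": "arm_command", "arguments": {
  "motion": [
    {"offset": [0,0,0],"spin": 0},
    {"offset": [0,0,-0.02],"spin": 0},
    {"offset": [0,0,-0.04],"spin": 0},
    {"offset": [0,0,-0.05],"spin": 0},
    {"offset": [0,0,-0.03],"spin": 0}
  ]
}}

```text
time_s: 8.48
ee_pos: [446.5, -111.1, 172.0]
ee_rot: [179.9, 0.1, 112.1]
force: [1.0, -0.5, -1.0]
gripper_width: 44.0
gripper_force: 20.0
```

```bash
python3 go.py 511.4 293 170 91.2
```

```text
tool offset mm [349.9 212.2   1.9] spin 0.365 at [ 446.5 -111.1  172. ] [1.799e+02 1.000e-01 1.121e+02]
```

{"name": "arm_command", "arguments": {
  "motion": [
    {"offset": [0.05,0.0303,0],"spin": 0},
    {"offset": [0.05,0.0303,0],"spin": 0},
    {"offset": [0.05,0.0303,0],"spin": 0},
    {"offset": [0.05,0.0303,0],"spin": 0},
    {"offset": [0.05,0.0303,0],"spin": 0}
  ]
}}

```text
time_s: 9.1
ee_pos: [492.0, 179.6, 169.5]
ee_rot: [-180.0, 0.0, 112.1]
force: [1.4, -0.3, -0.9]
gripper_width: 44.0
gripper_force: 20.0
```

{"name": "arm_command", "arguments": {
  "motion": [
    {"offset": [0.05,0.0303,0],"spin": 0},
    {"offset": [0.05,0.0303,0],"spin": 0},
    {"offset": [0,0,0.03],"spin": 0.18},
    {"offset": [0,0,0.03],"spin": 0.18},
    {"offset": [0,0,0],"spin": 0}
  ]
}}

```text
time_s: 9.72
ee_pos: [508.7, 292.3, 107.1]
ee_rot: [-179.6, 0.2, 91.6]
force: [0.5, -0.6, -1.2]
gripper_width: 44.3
gripper_force: 20.0
```

```bash
python3 go.py 511.4 293 40 91.2; python3 look.py 4|tail -3;python3 - <<'E'
from h import *
im=cv2.imread('pics/w4.png');cv2.imwrite('pics/w4c.png',im)
E
```

```text
tool offset mm [ 0.8  3.2 67.1] spin 0.008 at [508.7 292.3 107.1] [-179.6    0.2   91.6]
grip 0
wall {'n': 1270, 'c': [510.1, 318.1], 'mean': [509.7, 318.3], 'size': [9.9, 59.5], 'ang': 1.7, 'z': 65.3}
vial 0
```

View pics/w4.png

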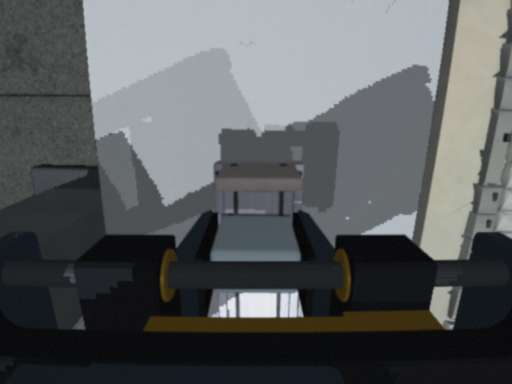

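Wall top is at (258,172), with the tile straight between the fingers at (256,235). I lower it.

{"name": "arm_command", "arguments": {
  "motion": [
    {"offset": [0.0005,0.0026,0.02],"spin": 0.008},
    {"offset": [0,0,0.02],"spin": 0},
    {"offset": [0,0,0.02],"spin": 0},
    {"offset": [0,0,0.006],"spin": 0},
    {"offset": [0,0,0],"spin": 0}
  ]
}}

```text
time_s: 10.4
ee_pos: [513.9, 293.8, 44.8]
ee_rot: [179.9, -0.0, 91.1]
force: [0.4, -0.3, -0.8]
gripper_width: 44.1
gripper_force: 20.0
```

```bash
python3 go.py 511.2 293 38.5 91.2; python3 -c "
from h import *
print(env.state()['force'])"
```

```text
tool offset mm [-0.8 -2.7  6.3] spin -0.002 at [513.9 293.8  44.8] [179.9  -0.   91.1]
[ 0.38442608 -0.34693795 -0.76289572]
```

{"name": "arm_command", "arguments": {
  "motion": [
    {"offset": [-0.0005,-0.002,0.003],"spin": 0},
    {"offset": [0,0,0.003],"spin": 0},
    {"offset": [0,0,0],"spin": 0}
  ]
}}

```text
time_s: 10.78
ee_pos: [511.4, 293.2, 38.1]
ee_rot: [180.0, -0.0, 91.0]
force: [-0.3, 0.9, -0.4]
gripper_width: 44.2
gripper_force: 20.0
```

{"name": "arm_command", "arguments": {
  "motion": [
    {"offset": [0,0,0.001],"spin": 0},
    {"offset": [0,0,0],"spin": 0},
    {"offset": [0,0,0],"spin": 0},
    {"offset": [0,0,0],"spin": 0}
  ],
  "jaw": 0.07
}}

```text
time_s: 11.28
ee_pos: [511.3, 293.2, 36.9]
ee_rot: [180.0, 0.0, 91.0]
force: [0.1, -0.0, 0.6]
gripper_width: 70.0
gripper_force: 0.0
```

{"name": "arm_command", "arguments": {
  "motion": [
    {"offset": [0,0,-0.01],"spin": 0},
    {"offset": [0,0,-0.03],"spin": 0},
    {"offset": [0,0,-0.05],"spin": 0},
    {"offset": [0,0,-0.05],"spin": 0},
    {"offset": [0,0,0],"spin": 0}
  ]
}}

```text
time_s: 11.9
ee_pos: [513.7, 294.5, 182.3]
ee_rot: [179.5, -0.3, 91.0]
force: [-0.8, -0.3, -0.5]
gripper_width: 70.0
gripper_force: 0.0
```

```bash
cat > rack.py <<'E'
from h import *
for n in('scene','side'):
    d=env.grab_frame(n)[1];C=cloud(n,d)
    for yr in (91,60,29,-2): print(n,yr,top_rect(C,np.array((513.4-.022*yr,202+yr)),26,59,70) )
E
python3 rack.py; python3 go.py 617.5 -231 180 90
```

```text
scene 91 {'n': 247, 'c': [510.5, 299.0], 'mean': [509.8, 296.3], 'size': [38.2, 44.4], 'ang': 5.8, 'z': 65.0}
scene 60 {'n': 29, 'c': [510.6, 283.9], 'mean': [511.7, 283.9], 'size': [7.4, 28.7], 'ang': 7.2, 'z': 64.9}
scene 29 0
scene -2 0
side 91 {'n': 245, 'c': [510.9, 299.0], 'mean': [511.1, 295.4], 'size': [38.8, 43.5], 'ang': -1.6, 'z': 65.4}
side 60 {'n': 43, 'c': [512.5, 283.2], 'mean': [512.3, 283.0], 'size': [7.3, 35.3], 'ang': -1.0, 'z': 65.4}
side 29 0
side -2 0
tool offset mm [-525.9   96.9   -2.6] spin 0.018 at [511.1 293.1 177.5] [180.  -0.  91.]
```

{"name": "arm_command", "arguments": {
  "motion": [
    {"offset": [-0.0525,0.0097,0],"spin": 0},
    {"offset": [-0.0525,0.0097,0],"spin": 0},
    {"offset": [-0.0525,0.0097,0],"spin": 0},
    {"offset": [-0.0525,0.0097,0],"spin": 0},
    {"offset": [-0.0525,0.0097,0],"spin": 0}
  ],
  "jaw": 0.0912
}}

```text
time_s: 12.62
ee_pos: [563.5, 29.9, 175.1]
ee_rot: [-179.8, 0.0, 91.0]
force: [0.4, 0.2, 0.2]
gripper_width: 91.4
gripper_force: 0.0
```

{"name": "arm_command", "arguments": {
  "motion": [
    {"offset": [-0.0525,0.0097,0],"spin": 0},
    {"offset": [-0.0525,0.0097,0],"spin": 0},
    {"offset": [-0.0525,0.0097,0],"spin": 0},
    {"offset": [-0.0525,0.0097,0],"spin": 0},
    {"offset": [-0.0525,0.0097,0],"spin": 0}
  ]
}}

```text
time_s: 13.25
ee_pos: [616.9, -231.4, 174.7]
ee_rot: [-179.8, -0.1, 91.0]
force: [0.4, -0.3, 0.4]
gripper_width: 91.0
gripper_force: 0.0
```

{"name": "arm_command", "arguments": {
  "motion": [
    {"offset": [0,0,0.03],"spin": 0},
    {"offset": [0,0,0.03],"spin": 0},
    {"offset": [0,0,0],"spin": 0},
    {"offset": [0,0,0],"spin": 0}
  ]
}}

```text
time_s: 13.75
ee_pos: [617.9, -229.9, 117.0]
ee_rot: [-180.0, -0.0, 91.0]
force: [0.8, -0.4, 0.3]
gripper_width: 90.6
gripper_force: 0.0
```

```bash
python3 look.py 5|sed -n 1,5p;  python3 go.py 617.5 -231 30 90
```

```text
[ 617.9 -229.9  117. ] [-180.   -0.   91.]
palest 0
light {'n': 1686, 'c': [618.1, -232.4], 'mean': [618.0, -231.3], 'size': [24.4, 43.9], 'ang': -7.6, 'z': 57.3}
mid {'n': 879, 'c': [464.6, -245.6], 'mean': [465.3, -245.2], 'size': [13.8, 44.5], 'ang': -1.0, 'z': 57.1}
dark {'n': 2501, 'c': [630.1, -108.8], 'mean': [630.2, -109.1], 'size': [24.3, 44.6], 'ang': 25.7, 'z': 57.3}
tool offset mm [-0.9 -0.9 87.8] spin 0.018 at [ 618.3 -230.   117.8] [179.9   0.   91. ]
```

{"name": "arm_command", "arguments": {
  "motion": [
    {"offset": [-0.002,0,0.02],"spin": 0.15},
    {"offset": [0,0,0.03],"spin": 0},
    {"offset": [0,0,0.03],"spin": 0},
    {"offset": [0,0,0.008],"spin": 0},
    {"offset": [0,0,0],"spin": 0}
  ]
}}

```text
time_s: 14.42
ee_pos: [618.3, -232.1, 29.8]
ee_rot: [179.9, 0.0, 82.5]
force: [0.3, -0.4, 0.9]
gripper_width: 91.2
gripper_force: 0.0
```

{"name": "arm_command", "arguments": {
  "motion": [
    {"offset": [0,0,0],"spin": 0},
    {"offset": [0,0,0],"spin": 0},
    {"offset": [0,0,0],"spin": 0},
    {"offset": [0,0,0],"spin": 0},
    {"offset": [0,0,0],"spin": 0}
  ],
  "jaw": 0.03
}}

```text
time_s: 15.05
ee_pos: [617.8, -232.1, 29.0]
ee_rot: [180.0, 0.0, 82.4]
force: [1.2, 0.2, -0.8]
gripper_width: 44.2
gripper_force: 0.3
```

{"name": "arm_command", "arguments": {
  "motion": [
    {"offset": [0,0,0],"spin": 0},
    {"offset": [0,0,-0.02],"spin": 0},
    {"offset": [0,0,-0.04],"spin": 0},
    {"offset": [0,0,-0.05],"spin": 0},
    {"offset": [0,0,-0.03],"spin": -0.15}
  ]
}}

```text
time_s: 15.68
ee_pos: [618.3, -232.2, 171.5]
ee_rot: [179.8, 0.1, 91.3]
force: [0.2, 0.2, -1.5]
gripper_width: 43.9
gripper_force: 20.0
```

```bash
python3 go.py 512 262 170 91.2
```

```text
tool offset mm [496.5 -95.4   0.6] spin 0.001 at [ 618.3 -232.2  171.5] [1.798e+02 1.000e-01 9.130e+01]
```

{"name": "arm_command", "arguments": {
  "motion": [
    {"offset": [0.0552,-0.0106,0],"spin": 0},
    {"offset": [0.0552,-0.0106,0],"spin": 0},
    {"offset": [0.0552,-0.0106,0],"spin": 0},
    {"offset": [0.0552,-0.0106,0],"spin": 0},
    {"offset": [0.0552,-0.0106,0],"spin": 0}
  ]
}}

```text
time_s: 16.3
ee_pos: [559.0, 44.6, 168.8]
ee_rot: [-180.0, 0.0, 91.0]
force: [0.4, 0.6, -0.9]
gripper_width: 43.9
gripper_force: 20.0
```

{"name": "arm_command", "arguments": {
  "motion": [
    {"offset": [0.0552,-0.0106,0],"spin": 0},
    {"offset": [0.0552,-0.0106,0],"spin": 0},
    {"offset": [0.0552,-0.0106,0],"spin": 0},
    {"offset": [0.0552,-0.0106,0],"spin": 0},
    {"offset": [0,0,0],"spin": 0}
  ]
}}

```text
time_s: 16.92
ee_pos: [512.2, 266.3, 168.5]
ee_rot: [-180.0, -0.0, 91.3]
force: [-0.1, -0.3, -0.7]
gripper_width: 43.7
gripper_force: 20.0
```

{"name": "arm_command", "arguments": {
  "motion": [
    {"offset": [0,0,0.02],"spin": 0},
    {"offset": [0,0,0.02],"spin": 0},
    {"offset": [0,0,0.02],"spin": 0},
    {"offset": [0,0,0],"spin": 0},
    {"offset": [0,0,0],"spin": 0}
  ]
}}

```text
time_s: 17.55
ee_pos: [514.0, 262.5, 109.5]
ee_rot: [180.0, -0.0, 91.0]
force: [0.2, 0.2, -1.2]
gripper_width: 43.8
gripper_force: 20.0
```

```bash
python3 go.py 512 262 38 91.2
```

```text
tool offset mm [-0.5 -2.1 71.5] spin -0.004 at [514.  262.5 109.5] [180.  -0.  91.]
```

{"name": "arm_command", "arguments": {
  "motion": [
    {"offset": [-0.0007,-0.0018,0.02],"spin": -0.003},
    {"offset": [0,0,0.025],"spin": 0},
    {"offset": [0,0,0.015],"spin": 0},
    {"offset": [0,0,0.006],"spin": 0},
    {"offset": [0,0,0],"spin": 0}
  ]
}}

```text
time_s: 18.18
ee_pos: [511.9, 262.3, 43.2]
ee_rot: [180.0, -0.0, 91.2]
force: [-0.5, -0.8, -0.9]
gripper_width: 43.9
gripper_force: 20.0
```

{"name": "arm_command", "arguments": {
  "motion": [
    {"offset": [0,0,0.003],"spin": 0},
    {"offset": [0,0,0.002],"spin": 0},
    {"offset": [0,0,0],"spin": 0}
  ]
}}

```text
time_s: 18.55
ee_pos: [511.6, 262.3, 38.0]
ee_rot: [180.0, 0.0, 91.2]
force: [0.0, -0.4, -1.4]
gripper_width: 43.9
gripper_force: 20.0
```

{"name": "arm_command", "arguments": {
  "motion": [
    {"offset": [0,0,0.001],"spin": 0},
    {"offset": [0,0,0],"spin": 0},
    {"offset": [0,0,0],"spin": 0},
    {"offset": [0,0,0],"spin": 0}
  ],
  "jaw": 0.07
}}

```text
time_s: 19.05
ee_pos: [511.7, 262.3, 37.0]
ee_rot: [180.0, 0.0, 91.2]
force: [0.0, -0.5, 0.1]
gripper_width: 69.6
gripper_force: 0.0
```

{"name": "arm_command", "arguments": {
  "motion": [
    {"offset": [0,0,-0.01],"spin": 0},
    {"offset": [0,0,-0.03],"spin": 0},
    {"offset": [0,0,-0.05],"spin": 0},
    {"offset": [0,0,-0.05],"spin": 0},
    {"offset": [0,0,0],"spin": 0}
  ]
}}

```text
time_s: 19.68
ee_pos: [514.1, 263.5, 182.2]
ee_rot: [179.4, -0.3, 91.2]
force: [0.2, -0.7, -0.1]
gripper_width: 69.8
gripper_force: 0.0
```

```bash
python3 rack.py; python3 go.py 463.5 -248.5 180 91
```

```text
scene 91 {'n': 309, 'c': [511.5, 292.8], 'mean': [510.4, 291.4], 'size': [45.6, 49.6], 'ang': -79.6, 'z': 64.9}
scene 60 {'n': 234, 'c': [511.3, 268.9], 'mean': [510.2, 266.9], 'size': [36.2, 43.5], 'ang': -0.7, 'z': 65.1}
scene 29 {'n': 22, 'c': [511.9, 254.0], 'mean': [511.4, 253.7], 'size': [5.3, 30.7], 'ang': 2.7, 'z': 65.1}
scene -2 0
side 91 {'n': 280, 'c': [510.7, 293.5], 'mean': [511.1, 291.8], 'size': [43.4, 50.4], 'ang': 88.9, 'z': 65.2}
side 60 {'n': 232, 'c': [510.6, 268.4], 'mean': [511.4, 266.1], 'size': [37.9, 42.6], 'ang': -0.1, 'z': 65.5}
side 29 {'n': 30, 'c': [512.3, 253.1], 'mean': [512.3, 252.9], 'size': [7.3, 30.0], 'ang': -0.1, 'z': 65.6}
side -2 0
tool offset mm [-509.6  -58.7   -2.7] spin 0.004 at [511.5 262.2 177.5] [179.9  -0.   91.2]
```

{"name": "arm_command", "arguments": {
  "motion": [
    {"offset": [-0.0566,-0.0065,0],"spin": 0},
    {"offset": [-0.0566,-0.0065,0],"spin": 0},
    {"offset": [-0.0566,-0.0065,0],"spin": 0},
    {"offset": [-0.0566,-0.0065,0],"spin": 0},
    {"offset": [-0.0566,-0.0065,0],"spin": 0}
  ],
  "jaw": 0.0912
}}

```text
time_s: 20.4
ee_pos: [483.6, -23.0, 175.3]
ee_rot: [-179.8, -0.0, 91.2]
force: [1.8, -0.0, 0.5]
gripper_width: 91.1
gripper_force: 0.0
```

{"name": "arm_command", "arguments": {
  "motion": [
    {"offset": [-0.0566,-0.0065,0],"spin": 0},
    {"offset": [-0.0566,-0.0065,0],"spin": 0},
    {"offset": [-0.0566,-0.0065,0],"spin": 0},
    {"offset": [-0.0566,-0.0065,0],"spin": 0},
    {"offset": [0,0,0.02],"spin": 0}
  ]
}}

```text
time_s: 21.02
ee_pos: [463.4, -252.0, 156.1]
ee_rot: [180.0, 0.1, 90.9]
force: [0.5, 1.4, -0.2]
gripper_width: 91.0
gripper_force: 0.0
```

{"name": "arm_command", "arguments": {
  "motion": [
    {"offset": [0,0,0.02],"spin": 0},
    {"offset": [0,0,0.02],"spin": 0},
    {"offset": [0,0,0],"spin": 0},
    {"offset": [0,0,0],"spin": 0}
  ]
}}

```text
time_s: 21.52
ee_pos: [463.8, -248.1, 116.8]
ee_rot: [-180.0, -0.0, 91.2]
force: [0.5, -0.8, -0.4]
gripper_width: 91.2
gripper_force: 0.0
```

```bash
python3 look.py 6|sed -n 1,5p;  python3 go.py 463.5 -248.5 30 90
```

```text
[ 463.8 -248.1  116.8] [-180.    -0.    91.2]
palest 0
light 0
mid {'n': 1687, 'c': [463.7, -250.9], 'mean': [463.5, -250.0], 'size': [24.6, 43.9], 'ang': -3.7, 'z': 57.3}
dark {'n': 1442, 'c': [622.6, -112.5], 'mean': [620.6, -112.6], 'size': [24.4, 29.3], 'ang': 25.0, 'z': 57.3}
tool offset mm [-0.2 -0.7 87.3] spin 0.021 at [ 464.1 -248.3  117.3] [180.    0.   91.2]
```

Mid angle is -3.7°, so the target yaw is 86.3 (spin +0.085).

{"name": "arm_command", "arguments": {
  "motion": [
    {"offset": [-0.002,0,0.02],"spin": 0.085},
    {"offset": [0,0,0.03],"spin": 0},
    {"offset": [0,0,0.03],"spin": 0},
    {"offset": [0,0,0.007],"spin": 0},
    {"offset": [0,0,0],"spin": 0}
  ]
}}

```text
time_s: 22.2
ee_pos: [464.3, -250.5, 30.5]
ee_rot: [180.0, 0.0, 86.3]
force: [0.4, 0.5, 0.2]
gripper_width: 91.2
gripper_force: 0.0
```

{"name": "arm_command", "arguments": {
  "motion": [
    {"offset": [0,0,0],"spin": 0},
    {"offset": [0,0,0],"spin": 0},
    {"offset": [0,0,0],"spin": 0},
    {"offset": [0,0,0],"spin": 0},
    {"offset": [0,0,0],"spin": 0}
  ],
  "jaw": 0.03
}}

```text
time_s: 22.82
ee_pos: [463.9, -250.3, 30.0]
ee_rot: [180.0, 0.0, 86.3]
force: [1.0, -0.7, 0.1]
gripper_width: 44.1
gripper_force: 0.9
```

{"name": "arm_command", "arguments": {
  "motion": [
    {"offset": [0,0,0],"spin": 0},
    {"offset": [0,0,-0.02],"spin": 0},
    {"offset": [0,0,-0.04],"spin": 0},
    {"offset": [0,0,-0.05],"spin": 0},
    {"offset": [0,0,-0.03],"spin": -0.085}
  ]
}}

```text
time_s: 23.45
ee_pos: [464.4, -250.5, 172.1]
ee_rot: [179.9, 0.1, 91.3]
force: [0.3, 0.2, -0.5]
gripper_width: 44.0
gripper_force: 20.0
```

```bash
python3 go.py 512.6 231.5 170 91.2
```

```text
tool offset mm [480.8  59.5   1.6] spin 0.002 at [ 464.4 -250.5  172.1] [1.799e+02 1.000e-01 9.130e+01]
```

{"name": "arm_command", "arguments": {
  "motion": [
    {"offset": [0.0534,0.0066,0],"spin": 0},
    {"offset": [0.0534,0.0066,0],"spin": 0},
    {"offset": [0.0534,0.0066,0],"spin": 0},
    {"offset": [0.0534,0.0066,0],"spin": 0},
    {"offset": [0.0534,0.0066,0],"spin": 0}
  ]
}}

```text
time_s: 24.08
ee_pos: [491.0, 19.1, 169.7]
ee_rot: [-180.0, 0.0, 91.2]
force: [1.4, 0.1, -2.1]
gripper_width: 44.0
gripper_force: 20.0
```

{"name": "arm_command", "arguments": {
  "motion": [
    {"offset": [0.0534,0.0066,0],"spin": 0},
    {"offset": [0.0534,0.0066,0],"spin": 0},
    {"offset": [0.0534,0.0066,0],"spin": 0},
    {"offset": [0.0534,0.0066,0],"spin": 0},
    {"offset": [0,0,0],"spin": 0}
  ]
}}

```text
time_s: 24.7
ee_pos: [513.1, 234.7, 169.3]
ee_rot: [-180.0, -0.0, 91.5]
force: [0.9, 0.3, -1.2]
gripper_width: 43.9
gripper_force: 20.0
```

{"name": "arm_command", "arguments": {
  "motion": [
    {"offset": [0,0,0.02],"spin": 0},
    {"offset": [0,0,0.02],"spin": 0},
    {"offset": [0,0,0.02],"spin": 0},
    {"offset": [0,0,0],"spin": 0},
    {"offset": [0,0,0],"spin": 0}
  ]
}}

```text
time_s: 25.32
ee_pos: [513.6, 231.0, 110.5]
ee_rot: [180.0, -0.0, 91.2]
force: [-0.6, 0.2, -1.8]
gripper_width: 43.9
gripper_force: 20.0
```

```bash
python3 go.py 512.6 231.5 38 91.2
```

```text
tool offset mm [ 0.5 -1.  72.5] spin -0.001 at [513.6 231.  110.5] [180.   -0.   91.2]
```

{"name": "arm_command", "arguments": {
  "motion": [
    {"offset": [0.0003,-0.001,0.02],"spin": 0},
    {"offset": [0,0,0.025],"spin": 0},
    {"offset": [0,0,0.015],"spin": 0},
    {"offset": [0,0,0.006],"spin": 0},
    {"offset": [0,0,0],"spin": 0}
  ]
}}

```text
time_s: 25.95
ee_pos: [512.5, 231.8, 44.2]
ee_rot: [180.0, -0.0, 91.2]
force: [0.2, 0.6, -0.8]
gripper_width: 43.8
gripper_force: 20.0
```

{"name": "arm_command", "arguments": {
  "motion": [
    {"offset": [0,0,0.003],"spin": 0},
    {"offset": [0,0,0.002],"spin": 0},
    {"offset": [0,0,0.0005],"spin": 0},
    {"offset": [0,0,0],"spin": 0}
  ]
}}

```text
time_s: 26.45
ee_pos: [512.2, 231.8, 38.5]
ee_rot: [180.0, 0.0, 91.2]
force: [-0.7, -0.2, -1.8]
gripper_width: 44.0
gripper_force: 20.0
```

{"name": "arm_command", "arguments": {
  "motion": [
    {"offset": [0,0,0.001],"spin": 0},
    {"offset": [0,0,0],"spin": 0},
    {"offset": [0,0,0],"spin": 0},
    {"offset": [0,0,0],"spin": 0}
  ],
  "jaw": 0.07
}}

```text
time_s: 26.95
ee_pos: [512.2, 231.8, 37.5]
ee_rot: [180.0, 0.0, 91.2]
force: [-0.6, -0.0, 0.1]
gripper_width: 69.9
gripper_force: 0.0
```

{"name": "arm_command", "arguments": {
  "motion": [
    {"offset": [0,0,-0.01],"spin": 0},
    {"offset": [0,0,-0.03],"spin": 0},
    {"offset": [0,0,-0.05],"spin": 0},
    {"offset": [0,0,-0.05],"spin": 0},
    {"offset": [0,0,0],"spin": 0}
  ]
}}

```text
time_s: 27.58
ee_pos: [514.7, 232.9, 182.6]
ee_rot: [179.4, -0.2, 91.2]
force: [-0.3, 0.1, -0.4]
gripper_width: 70.3
gripper_force: 0.0
```

```bash
python3 rack.py|grep -v 91; python3 go.py 629.8 -108.5 180 91
```

```text
scene 60 {'n': 283, 'c': [510.8, 261.7], 'mean': [510.9, 262.0], 'size': [43.3, 50.7], 'ang': 79.8, 'z': 65.2}
scene 29 {'n': 205, 'c': [511.9, 238.2], 'mean': [511.2, 235.4], 'size': [36.6, 45.0], 'ang': -3.0, 'z': 65.2}
scene -2 {'n': 16, 'c': [516.1, 222.7], 'mean': [513.3, 222.8], 'size': [6.2, 29.1], 'ang': -3.0, 'z': 65.4}
side 60 {'n': 259, 'c': [510.6, 261.8], 'mean': [511.3, 262.5], 'size': [42.5, 50.4], 'ang': 88.3, 'z': 65.7}
side 29 {'n': 212, 'c': [511.5, 237.0], 'mean': [512.3, 234.2], 'size': [39.9, 43.8], 'ang': 0.0, 'z': 65.7}
side -2 {'n': 32, 'c': [513.0, 221.0], 'mean': [513.8, 220.7], 'size': [7.7, 35.4], 'ang': 0.0, 'z': 65.9}
tool offset mm [-342.6  110.6   -2. ] spin 0.004 at [512.  231.7 178. ] [179.9  -0.   91.2]
```

{"name": "arm_command", "arguments": {
  "motion": [
    {"offset": [-0.0571,0.0184,0],"spin": 0},
    {"offset": [-0.0571,0.0184,0],"spin": 0},
    {"offset": [-0.0571,0.0184,0],"spin": 0},
    {"offset": [-0.0571,0.0184,0],"spin": 0},
    {"offset": [-0.0571,0.0184,0],"spin": 0}
  ],
  "jaw": 0.0912
}}

```text
time_s: 28.3
ee_pos: [609.5, -53.5, 175.4]
ee_rot: [-179.8, -0.0, 91.2]
force: [1.2, 0.9, 0.5]
gripper_width: 91.4
gripper_force: 0.0
```

{"name": "arm_command", "arguments": {
  "motion": [
    {"offset": [-0.0571,0.0184,0],"spin": 0},
    {"offset": [0,0,0.02],"spin": -0.14},
    {"offset": [0,0,0.02],"spin": -0.14},
    {"offset": [0,0,0.02],"spin": -0.135},
    {"offset": [0,0,0],"spin": 0}
  ]
}}

```text
time_s: 28.92
ee_pos: [627.5, -108.1, 114.0]
ee_rot: [-179.7, -0.2, 114.9]
force: [0.1, 0.8, 1.2]
gripper_width: 91.3
gripper_force: 0.0
```

{"name": "arm_command", "arguments": {
  "motion": [
    {"offset": [0,0,0],"spin": 0},
    {"offset": [0,0,0],"spin": 0}
  ]
}}

```text
time_s: 29.18
ee_pos: [630.2, -108.4, 118.2]
ee_rot: [179.9, 0.0, 114.9]
force: [0.1, 0.1, -0.1]
gripper_width: 91.0
gripper_force: 0.0
```

```bash
python3 look.py 7|sed -n 1,5p;  python3 go.py 629.8 -108.5 30 115
```

```text
[ 630.2 -108.4  118.2] [179.9   0.  114.9]
palest 0
light 0
mid 0
dark {'n': 1671, 'c': [629.6, -108.5], 'mean': [629.2, -107.6], 'size': [24.1, 44.1], 'ang': 26.2, 'z': 57.4}
tool offset mm [ 0.2 -0.4 88.3] spin -0.001 at [ 630.2 -108.4  118.3] [1.799e+02 1.000e-01 1.149e+02]
```

{"name": "arm_command", "arguments": {
  "motion": [
    {"offset": [0,0,0.02],"spin": -0.02},
    {"offset": [0,0,0.03],"spin": 0},
    {"offset": [0,0,0.03],"spin": 0},
    {"offset": [0,0,0.008],"spin": 0},
    {"offset": [0,0,0],"spin": 0}
  ]
}}

```text
time_s: 29.85
ee_pos: [630.1, -108.5, 29.8]
ee_rot: [180.0, 0.0, 116.1]
force: [0.4, 0.3, 1.9]
gripper_width: 90.9
gripper_force: 0.0
```

{"name": "arm_command", "arguments": {
  "motion": [
    {"offset": [0,0,0],"spin": 0},
    {"offset": [0,0,0],"spin": 0},
    {"offset": [0,0,0],"spin": 0},
    {"offset": [0,0,0],"spin": 0},
    {"offset": [0,0,0],"spin": 0}
  ],
  "jaw": 0.03
}}

```text
time_s: 30.48
ee_pos: [629.8, -108.4, 29.5]
ee_rot: [180.0, 0.0, 116.1]
force: [0.5, 1.0, 0.2]
gripper_width: 43.9
gripper_force: 0.1
```

{"name": "arm_command", "arguments": {
  "motion": [
    {"offset": [0,0,0],"spin": 0},
    {"offset": [0,0,-0.02],"spin": 0},
    {"offset": [0,0,-0.04],"spin": 0},
    {"offset": [0,0,-0.05],"spin": 0},
    {"offset": [0,0,-0.03],"spin": 0.14}
  ]
}}

```text
time_s: 31.1
ee_pos: [630.4, -108.5, 171.9]
ee_rot: [179.9, 0.1, 107.9]
force: [0.5, 0.0, -1.4]
gripper_width: 44.2
gripper_force: 20.0
```

{"name": "arm_command", "arguments": {
  "motion": [
    {"offset": [0,0,0],"spin": 0.15},
    {"offset": [0,0,0],"spin": 0.145},
    {"offset": [0,0,0],"spin": 0}
  ]
}}

```text
time_s: 31.48
ee_pos: [629.4, -108.4, 169.1]
ee_rot: [-180.0, -0.0, 91.3]
force: [-0.1, 0.2, -2.3]
gripper_width: 43.9
gripper_force: 20.0
```

```bash
python3 go.py 513.2 201 170 91.2
```

```text
tool offset mm [ 312.  -109.2   -0.8] spin 0.002 at [ 629.4 -108.4  169.1] [-180.    -0.    91.3]
```

{"name": "arm_command", "arguments": {
  "motion": [
    {"offset": [0.052,-0.0182,0],"spin": 0},
    {"offset": [0.052,-0.0182,0],"spin": 0},
    {"offset": [0.052,-0.0182,0],"spin": 0},
    {"offset": [0.052,-0.0182,0],"spin": 0},
    {"offset": [0.052,-0.0182,0],"spin": 0}
  ]
}}

```text
time_s: 32.1
ee_pos: [532.4, 151.1, 169.3]
ee_rot: [-180.0, 0.0, 91.4]
force: [-0.0, 0.5, -0.7]
gripper_width: 44.1
gripper_force: 20.0
```

{"name": "arm_command", "arguments": {
  "motion": [
    {"offset": [0.052,-0.0182,0],"spin": 0},
    {"offset": [0,0,0.02],"spin": 0},
    {"offset": [0,0,0.02],"spin": 0},
    {"offset": [0,0,0.02],"spin": 0},
    {"offset": [0,0,0],"spin": 0}
  ]
}}

```text
time_s: 32.72
ee_pos: [512.7, 200.8, 107.9]
ee_rot: [-179.8, 0.1, 91.3]
force: [0.1, -0.5, -0.9]
gripper_width: 43.5
gripper_force: 20.0
```

{"name": "arm_command", "arguments": {
  "motion": [
    {"offset": [0,0,0],"spin": 0},
    {"offset": [0,0,0],"spin": 0}
  ]
}}

```text
time_s: 32.98
ee_pos: [514.7, 201.3, 110.4]
ee_rot: [179.9, -0.0, 91.2]
force: [-0.8, 0.6, -1.0]
gripper_width: 44.1
gripper_force: 20.0
```

```bash
python3 go.py 513.2 201 38 91.2
```

```text
tool offset mm [-0.4 -1.6 72.4] spin 0.0 at [514.7 201.3 110.4] [179.9  -0.   91.2]
```

{"name": "arm_command", "arguments": {
  "motion": [
    {"offset": [-0.0003,-0.0014,0.02],"spin": 0},
    {"offset": [0,0,0.025],"spin": 0},
    {"offset": [0,0,0.015],"spin": 0},
    {"offset": [0,0,0.006],"spin": 0},
    {"offset": [0,0,0],"spin": 0}
  ]
}}

```text
time_s: 33.6
ee_pos: [512.9, 200.9, 43.6]
ee_rot: [180.0, -0.0, 91.2]
force: [0.3, 0.2, -1.8]
gripper_width: 43.6
gripper_force: 20.0
```

{"name": "arm_command", "arguments": {
  "motion": [
    {"offset": [0,0,0.003],"spin": 0},
    {"offset": [0,0,0.002],"spin": 0},
    {"offset": [0,0,0.0005],"spin": 0},
    {"offset": [0,0,0],"spin": 0}
  ]
}}

```text
time_s: 34.1
ee_pos: [512.7, 200.9, 38.0]
ee_rot: [180.0, 0.0, 91.2]
force: [-0.3, -0.1, -1.5]
gripper_width: 43.5
gripper_force: 20.0
```

{"name": "arm_command", "arguments": {
  "motion": [
    {"offset": [0,0,0.001],"spin": 0},
    {"offset": [0,0,0],"spin": 0},
    {"offset": [0,0,0],"spin": 0},
    {"offset": [0,0,0],"spin": 0}
  ],
  "jaw": 0.07
}}

```text
time_s: 34.6
ee_pos: [512.7, 200.9, 37.0]
ee_rot: [180.0, 0.0, 91.2]
force: [0.4, -0.2, -0.0]
gripper_width: 69.9
gripper_force: 0.0
```

{"name": "arm_command", "arguments": {
  "motion": [
    {"offset": [0,0,-0.01],"spin": 0},
    {"offset": [0,0,-0.03],"spin": 0},
    {"offset": [0,0,-0.05],"spin": 0},
    {"offset": [0,0,-0.05],"spin": 0},
    {"offset": [0,0,0],"spin": 0}
  ]
}}

```text
time_s: 35.22
ee_pos: [515.2, 201.8, 182.0]
ee_rot: [179.4, -0.2, 91.2]
force: [0.2, -0.2, 0.6]
gripper_width: 69.9
gripper_force: 0.0
```

```bash
python3 rack.py|grep -v 91
python3 - <<'E'
from h import *
for n in('scene','side'):
    im,d=env.grab_frame(n);C=cloud(n,d);print(top_rect(C,np.array((515,133)),20,68,82))
    cv2.imwrite(f'pics/{n}8.png',cv2.resize(im[190:330,170:330],None,fx=4,fy=4))
E
python3 go.py 514.8 129 120 91.2
```

```text
scene 60 {'n': 290, 'c': [512.1, 262.0], 'mean': [510.9, 262.3], 'size': [45.3, 49.6], 'ang': -70.9, 'z': 65.0}
scene 29 {'n': 266, 'c': [510.9, 230.7], 'mean': [511.2, 230.5], 'size': [44.4, 50.2], 'ang': 78.1, 'z': 65.1}
scene -2 {'n': 197, 'c': [512.3, 207.1], 'mean': [511.1, 205.2], 'size': [36.9, 44.7], 'ang': 1.7, 'z': 65.3}
side 60 {'n': 261, 'c': [510.5, 262.1], 'mean': [511.3, 263.1], 'size': [42.5, 51.7], 'ang': 88.7, 'z': 65.6}
side 29 {'n': 246, 'c': [511.7, 231.1], 'mean': [512.1, 230.4], 'size': [44.0, 49.6], 'ang': -87.8, 'z': 65.7}
side -2 {'n': 184, 'c': [511.6, 207.2], 'mean': [512.0, 204.8], 'size': [36.8, 42.6], 'ang': 2.8, 'z': 65.5}
{'n': 54, 'c': [515.0, 134.7], 'mean': [514.2, 134.8], 'size': [15.7, 23.2], 'ang': 3.9, 'z': 76.8}
{'n': 43, 'c': [514.8, 133.8], 'mean': [514.7, 134.5], 'size': [12.6, 23.9], 'ang': 0.8, 'z': 75.9}
tool offset mm [-71.5   1.8  55.8] spin 0.0 at [511.7 200.5 175.7] [-1.799e+02  1.000e-01  9.120e+01]
```

View pics/scene8.png

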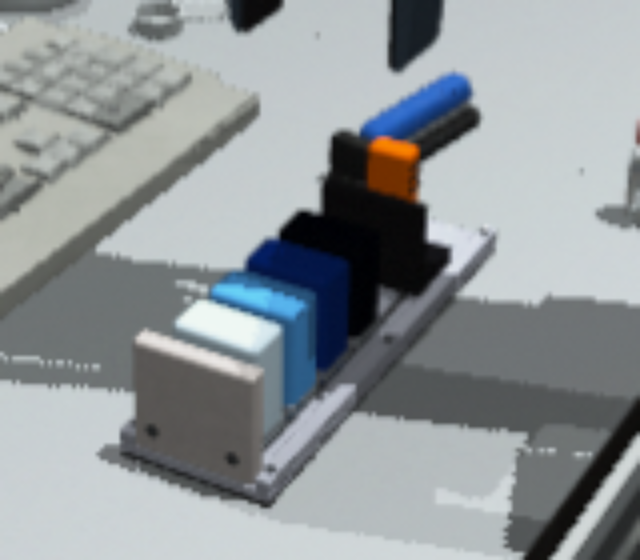

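All four tiles stand in order: palest at (230,330), light (265,300), mid (300,270), darkest (330,240). The orange post is at (392,168). Next I grip the post.

{"name": "arm_command", "arguments": {
  "motion": [
    {"offset": [-0.036,0.001,0],"spin": 0},
    {"offset": [-0.0355,0.001,0.01],"spin": 0},
    {"offset": [0,0,0.025],"spin": 0},
    {"offset": [0,0,0.02],"spin": 0},
    {"offset": [0,0,0],"spin": 0}
  ],
  "jaw": 0.06
}}

```text
time_s: 36.05
ee_pos: [514.1, 128.8, 119.3]
ee_rot: [-179.6, 0.1, 91.2]
force: [0.5, -0.7, -0.7]
gripper_width: 59.9
gripper_force: 0.0
```

```bash
python3 look.py 9|tail -3; python3 go.py 514.8 129.5 76 91.2
```

```text
grip {'n': 614, 'c': [514.8, 132.8], 'mean': [514.9, 133.3], 'size': [13.5, 23.4], 'ang': 2.0, 'z': 77.2}
wall {'n': 1288, 'c': [511.9, 264.2], 'mean': [511.5, 264.7], 'size': [12.1, 43.7], 'ang': 1.0, 'z': 65.4}
vial 0
tool offset mm [ 0.4 -0.3 44.6] spin 0.0 at [515.2 129.2 120.6] [-179.8    0.    91.2]
```

{"name": "arm_command", "arguments": {
  "motion": [
    {"offset": [0,0,0.02],"spin": 0},
    {"offset": [0,0,0.016],"spin": 0},
    {"offset": [0,0,0.008],"spin": 0},
    {"offset": [0,0,0],"spin": 0}
  ]
}}

```text
time_s: 36.6
ee_pos: [516.2, 129.5, 78.0]
ee_rot: [-180.0, 0.0, 91.2]
force: [0.0, 0.1, -0.4]
gripper_width: 60.1
gripper_force: 0.0
```

{"name": "arm_command", "arguments": {
  "motion": [
    {"offset": [0,0,0],"spin": 0},
    {"offset": [0,0,0],"spin": 0},
    {"offset": [0,0,0],"spin": 0},
    {"offset": [0,0,0],"spin": 0},
    {"offset": [0,0,0],"spin": 0}
  ],
  "jaw": 0.01,
  "newtons": 35
}}

```text
time_s: 37.22
ee_pos: [515.3, 129.4, 78.1]
ee_rot: [-179.9, 0.0, 91.2]
force: [-2.8, 0.0, 3.5]
gripper_width: 23.7
gripper_force: 35.0
```

{"name": "arm_command", "arguments": {
  "motion": [
    {"offset": [0,0,0],"spin": 0},
    {"offset": [0.006,0,0],"spin": 0},
    {"offset": [0.006,0,0],"spin": 0},
    {"offset": [0.006,0,0],"spin": 0},
    {"offset": [0,0,0],"spin": 0}
  ]
}}

```text
time_s: 37.85
ee_pos: [514.8, 147.5, 78.0]
ee_rot: [-179.9, 0.0, 91.2]
force: [-3.4, -0.7, 6.3]
gripper_width: 23.4
gripper_force: 35.0
```

{"name": "arm_command", "arguments": {
  "motion": [
    {"offset": [0.006,0,0],"spin": 0},
    {"offset": [0.006,0,0],"spin": 0},
    {"offset": [0.006,0,0],"spin": 0},
    {"offset": [0.006,0,0],"spin": 0},
    {"offset": [0.006,0,0],"spin": 0}
  ]
}}

```text
time_s: 38.48
ee_pos: [514.1, 176.4, 78.1]
ee_rot: [-179.9, 0.1, 91.2]
force: [-4.3, -4.0, 6.7]
gripper_width: 23.6
gripper_force: 35.0
```

{"name": "arm_command", "arguments": {
  "motion": [
    {"offset": [0.003,0,0],"spin": 0},
    {"offset": [0.003,0,0],"spin": 0},
    {"offset": [0,0,0],"spin": 0}
  ]
}}

```text
time_s: 38.85
ee_pos: [513.9, 182.5, 78.1]
ee_rot: [-179.9, 0.1, 91.2]
force: [-4.6, -4.4, 6.7]
gripper_width: 23.6
gripper_force: 35.0
```

Moved 53 mm so far, with about 6 mm left. I go on in small steps and watch the force.

{"name": "arm_command", "arguments": {
  "motion": [
    {"offset": [0.002,0,0],"spin": 0},
    {"offset": [0.002,0,0],"spin": 0},
    {"offset": [0,0,0],"spin": 0}
  ]
}}

```text
time_s: 39.22
ee_pos: [513.8, 186.2, 78.1]
ee_rot: [-179.9, 0.1, 91.2]
force: [-4.4, -3.1, 6.7]
gripper_width: 23.5
gripper_force: 35.0
```

{"name": "arm_command", "arguments": {
  "motion": [
    {"offset": [0.001,0,0],"spin": 0},
    {"offset": [0,0,0],"spin": 0}
  ]
}}

```text
time_s: 39.48
ee_pos: [513.8, 187.1, 78.1]
ee_rot: [-179.9, 0.2, 91.2]
force: [-4.2, -4.7, 7.4]
gripper_width: 23.3
gripper_force: 35.0
```

Run:
```python
from h import *
for n in('side','scene'):
    im,d=env.grab_frame(n);cv2.imwrite(f'pics/{n}9.png',cv2.resize(im[190:330,170:330],None,fx=4,fy=4))
```

```text
(no output)
```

View pics/scene9.png

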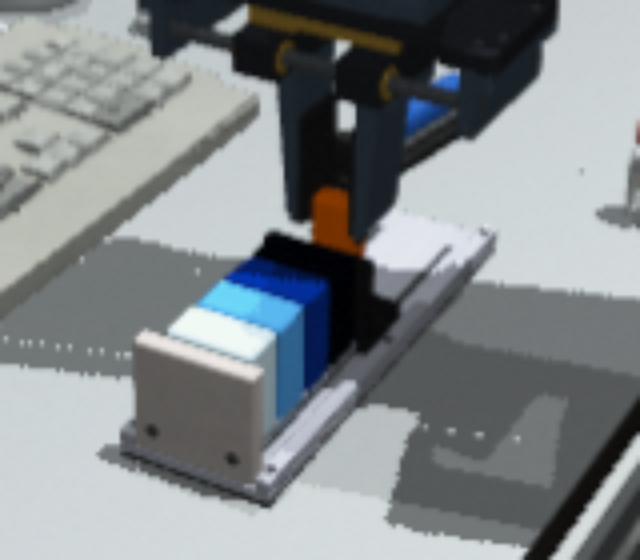

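The tiles are packed together at (165–370, 330–240), with the stop right behind them. I keep nudging until the force rises.

{"name": "arm_command", "arguments": {
  "motion": [
    {"offset": [0.001,0,0],"spin": 0},
    {"offset": [0,0,0],"spin": 0}
  ]
}}

```text
time_s: 39.83
ee_pos: [513.8, 188.0, 78.1]
ee_rot: [-179.9, 0.2, 91.2]
force: [-4.6, -4.9, 6.6]
gripper_width: 23.8
gripper_force: 35.0
```

{"name": "arm_command", "arguments": {
  "motion": [
    {"offset": [0.001,0,0],"spin": 0},
    {"offset": [0,0,0],"spin": 0}
  ]
}}

```text
time_s: 40.08
ee_pos: [513.8, 189.1, 78.1]
ee_rot: [-179.9, 0.2, 91.2]
force: [-4.7, -4.4, 7.1]
gripper_width: 23.4
gripper_force: 35.0
```

{"name": "arm_command", "arguments": {
  "motion": [
    {"offset": [0.001,0,0],"spin": 0},
    {"offset": [0,0,0],"spin": 0}
  ]
}}

```text
time_s: 40.33
ee_pos: [513.7, 190.0, 78.1]
ee_rot: [-179.9, 0.2, 91.2]
force: [-4.6, -4.8, 6.6]
gripper_width: 23.4
gripper_force: 35.0
```

{"name": "arm_command", "arguments": {
  "motion": [
    {"offset": [0.001,0,0],"spin": 0},
    {"offset": [0,0,0],"spin": 0}
  ]
}}

```text
time_s: 40.58
ee_pos: [513.7, 190.1, 78.1]
ee_rot: [-179.9, 0.3, 91.3]
force: [-5.1, -8.2, 8.1]
gripper_width: 23.3
gripper_force: 35.0
```

{"name": "arm_command", "arguments": {
  "motion": [
    {"offset": [0.001,0,0],"spin": 0},
    {"offset": [0,0,0],"spin": 0}
  ]
}}

```text
time_s: 40.83
ee_pos: [513.7, 190.1, 78.1]
ee_rot: [-179.8, 0.4, 91.3]
force: [-3.3, -11.6, 8.3]
gripper_width: 23.4
gripper_force: 35.0
```

Tight against the wall: the force rises and motion stops. I back off the command, release and lift.

{"name": "arm_command", "arguments": {
  "motion": [
    {"offset": [-0.0015,0,0],"spin": 0},
    {"offset": [0,0,0],"spin": 0}
  ]
}}

```text
time_s: 41.08
ee_pos: [513.7, 190.0, 78.1]
ee_rot: [-179.9, 0.2, 91.2]
force: [-4.4, -5.5, 7.1]
gripper_width: 23.8
gripper_force: 35.0
```

{"name": "arm_command", "arguments": {
  "motion": [
    {"offset": [0,0,0],"spin": 0},
    {"offset": [0,0,0],"spin": 0},
    {"offset": [0,0,0],"spin": 0}
  ],
  "jaw": 0.06
}}

```text
time_s: 41.45
ee_pos: [515.2, 192.2, 77.8]
ee_rot: [180.0, -0.0, 91.2]
force: [-0.2, -0.2, -0.0]
gripper_width: 50.4
gripper_force: 0.0
```

{"name": "arm_command", "arguments": {
  "motion": [
    {"offset": [0,0,-0.01],"spin": 0},
    {"offset": [0,0,-0.04],"spin": 0},
    {"offset": [0,0,-0.05],"spin": 0},
    {"offset": [0,0,-0.05],"spin": 0},
    {"offset": [-0.05,0,0],"spin": 0}
  ]
}}

```text
time_s: 42.08
ee_pos: [518.8, 144.2, 233.2]
ee_rot: [179.3, -0.2, 91.5]
force: [0.7, -1.1, -1.3]
gripper_width: 59.8
gripper_force: 0.0
```

```bash
python3 - <<'E'
from h import *
for n in('scene','side'):
    im,d=env.grab_frame(n);C=cloud(n,d);print(top_rect(C,np.array((514,193)),20,69,82))
    for t,xy in dict(vial=(420.7,9),).items(): print(t,top_rect(C,np.array(xy),30,40,65))
    cv2.imwrite(f'pics/{n}10.png',cv2.resize(im[190:330,170:330],None,fx=4,fy=4))
E
python3 - <<'E'
import cv2,numpy as np
a=cv2.imread('pics/scene10.png');b=cv2.imread('pics/side10.png')
cv2.imwrite('pics/both.png',cv2.resize(np.hstack([a,b]),(800,350)))
E
```

```text
{'n': 60, 'c': [512.8, 193.8], 'mean': [512.5, 194.7], 'size': [13.7, 23.4], 'ang': 3.7, 'z': 76.6}
vial {'n': 54, 'c': [420.4, 9.1], 'mean': [420.1, 10.9], 'size': [21.3, 23.2], 'ang': -72.4, 'z': 59.2}
{'n': 49, 'c': [512.7, 194.4], 'mean': [513.1, 195.0], 'size': [12.2, 22.5], 'ang': -1.2, 'z': 76.1}
vial {'n': 42, 'c': [420.5, 8.9], 'mean': [420.6, 10.1], 'size': [20.4, 21.5], 'ang': -45.3, 'z': 58.7}
```

View pics/both.png

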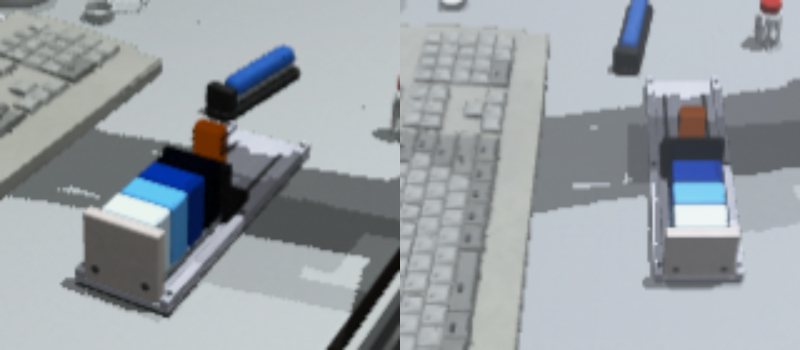

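The row is snug and square in both views: scene tiles at (110–205, 210–165), side tiles at (698, 215–165). The bystanders have not moved, so I hand in the job.

```bash
python3 -c "
from workcell import env
print(env.job_done())"
```

```text
the job is handed in; nothing more can be done
None
```

The four tiles stand in the rack in shade order, snug between the white wall and the stop, with the gripper clear and the vial, stapler and bottle untouched; the job is handed in, but no verdict came back.

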